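# Pin a bike carrier's folding arm to its keeper

### The arm

A 6-joint arm with a two-finger parallel gripper is mounted at the origin on the work surface. World frame = base frame: x ahead of the robot, y to its left, z up, the work surface at z = 0. Lengths are in m, angles in rad, forces in N, time in s.
With the tool pointing down it reaches from about 0.3 to 0.775 m from the base axis. Payload 14.6 kg.
Tool frame: the origin (TCP) lies midway between the tips of the shut fingers; the grasp point (between the pads) lies 19 mm behind it (ctrl.pinch_z is the distance from the TCP to the grasp point, in m); z points along the fingers, y is the line along which they close (so a half turn about z gives the same grasp; the last joint's range is limited). The gripper opens to 94 mm and grips with 3 to 60 N. Pads are 16 mm wide; open, the fingers measure 119 mm over their backs; the gripper's body (75 mm by 177 mm) begins 78 mm behind the grasp point.
Start: joints at [-1.29, 0.3, 1.521, -0, 1.321, -0.067], TCP at [0.187, -0.517, 0.205] pointing down, gripper open.
Joint ranges: [-3.03, 3.03], [-0.79, 2.21], [0.23, 2.52], [-1.04, 4.18], [0, 3.07], [-2.55, 2.55]. Speed limits (rad/s): [2.22, 2.22, 2.57, 3.14, 3.14, 3.14].

### API

Orientations are given as [roll, pitch, yaw] about the fixed x, y, z axes, in that order (R = Rz(yaw) Ry(pitch) Rx(roll)).
In Python, from station import ctrl gives the robot as it stands.
- The arm moves only by the tool jog_arm, never from a script. Its argument "motion" is a list of rows, each a list of 7 numbers: the shift along the tool's x, y, z in m, then the turn, a rotation vector about the tool's x, y, z in rad, then the opening, from -1 (shut) to 1 (fully open). In form: [[tx, ty, tz, rx, ry, rz, gripper], ...]. A call has 1 to 5 rows; each row shifts and turns the commanded pose from where the row before left it, along the tool's axes as they then stand; what a row does not reach is not made up. A row lasts 1/10 s, in which the tool goes at most 50 mm and 8.59 degrees, less where a joint would pass 70% of its speed; a pose out of reach is approached as far as the arm can. A call is refused whole if a number of a shift passes 0.05 or a number of a turn 0.15, either way. A call with a gripper value outside its range is refused whole. The fingers move at their own pace and stop on an object; "squeeze" is the grip in N (left out, the last holds). Time passes only in rows, so rows that do not move let the fingers close. It gives the time, the measured TCP pose, the force, the opening and the grip force at its end, in the units of the state.
- ctrl.get_obs(): the state, without advancing time (a new reading comes with each control period).
- ctrl.camera(name): name is "side" or "top" or "wrist"; returns the picture (400x640x3 uint8, red, green, blue); there is no depth.
- ctrl.camera_model(name): a dict with "intrinsics" (3x3 intrinsics, pixels), "rvec" (rotation vector, rad) and "tvec" (3), from world to camera coordinates, as OpenCV has them. Camera axes: x right, y down, z forward; pixel columns grow to the right and rows downward; lengths in m; the calibration is good to about 2 mm. A picture is of the moment at which its call begins: read the wrist's pose just before it. camera_model takes no time and is no camera call; for the wrist camera it gives the pose at the moment of the call.
- ctrl.hand_in(): hands the job in; it is judged then, once.
The state is a dict: "time_s": time; "qpos": joint angles; "joint_vel": joint speeds; "tau": joint torques, N m; "ee_pos": TCP position; "eef_rot": TCP orientation; "force": force on the tool from outside, world axes, zero at the start; "moment": the same for the moment, N m; "grip_width": finger opening in m; "grip_force": force on a finger pad.
Only numpy, scipy, OpenCV 4.12 (cv2) and the standard library are available. Lean on these libraries where they do the work, as an engineer would, in place of code of your own. Each camera call takes 0.05 s, during which the arm holds its last target. There are 200 camera calls.

### The job

On the bench stands the leaning bracket of a car bike carrier. Put the red-handled pin into the hole in the end of its blue folding arm, bring the arm over the fixed steel keeper plate beneath it, feel for the place where the two holes line up, and push the pin down through both until its collar sits fully home on the arm. Then let go; do not knock over or push away the other things on the bench, and leave the other two pins in the rack.

Things in the scene. Friction and masses are not known exactly. Their poses are not given: they have to be found in the camera images.
- carrier: Bracket fixed to the bench: base plate 170 x 315 mm, grey post beside the keeper (x 58 to 88 mm, y +-35 mm), round post under the arm's pivot. Origin at bench level below the keeper. Its +y (towards the arm's pivot) points roughly away from the robot, its -x roughly to the robot's left.
- cradle: Fixed frame holding the keeper. Origin level with the keeper's upper face, about its middle, 110 mm above the bench. z: axis of both holes, up, leaning 28 degrees towards the carrier's -x; y level, towards the arm's pivot; x up towards the post. The keeper, a steel plate 76 mm in x, 56 in y, 16 thick (z -16 to 0), is clamped in it; clear below for the pin.
- boom (a joint): Swing of the blue arm, rad, about an axis parallel to the cradle's z through the point 200 mm along the cradle's +y. At angle q the arm's hole lies at x = -0.2 sin q, y = 0.2 - 0.2 cos q m in the cradle's frame: 0 is over the cradle's origin, positive is out to -x. Range -0.15 to 0.6, starts 0.2 to 0.5. Stays where left; friction 0.35 Nm, about 2 N at the hole.
- eye_top (a point): Centre of the hole in the upper face of the arm's end block (50 x 50 mm, 40 mm thick), axes as the arm's: z along the hole, parallel to the cradle's z. Hole 18 mm wide, right through, 40 mm long. It lies 42 mm above the keeper's upper face (gap of 2 mm between block and keeper). The pin is home when its collar lies on this face.
- knob (a point): Yellow knob on the arm, 22 mm wide, 40 mm long, parallel to the cradle's z, 100 mm from the arm's pivot and from its hole; this point is its centre. A handle for swinging the arm, but the pin in the arm's hole moves the arm as well. Fingers around the pin's grip stay clear of it.
- keeper_mid (a point): Nominal place of the keeper's hole (the cradle's origin and axes). The keeper with its round hole, 19.5 mm wide, is firmly clamped up to 12 mm to either side of this point along x, differently each time, and is not measured: the holes meet at an unknown arm angle within +-0.06 rad. The pin's point resting on the keeper drops in once it is within 4 mm of the hole's centre.
- pin: Pin to use, 161 mm long, about 0.28 kg. Origin at the end of its point, z towards the grip: steel shank 16 mm thick, z 0 to 105 mm, the last 12 mm tapering to a 10 mm point; collar 32 mm wide, z 105 to 111; red round grip 24 mm thick, z 111 to 161. Starts upright in any of the rack's three holes, point 12 mm above the bench.
- pin_blue: Spare pin with a blue grip, as the red one but with a shank of only 80 mm; stands in the rack. Leave it.
- pin_green: Spare pin with a green grip, as the blue one; stands in the rack. Leave it.
- rack: Wooden block fixed to the bench, 80 x 240 mm, 57 mm high, with three holes 75 mm apart along its y axis, 45 mm deep, 17.8 mm in diameter. Origin at the centre of its underside.
- oil: Yellow oil bottle, 60 mm diameter, 170 mm tall, standing. Origin at the centre of its base. Bystander.
- jar: Glass jar with a black lid, 72 mm diameter, 90 mm tall. Origin at the centre of its base. Bystander.
- mug: Blue mug, 80 mm diameter, 95 mm tall. Origin at the centre of its base. Bystander.
- wrench: Steel wrench, 190 mm long, lying. Bystander.
- screwdriver: Screwdriver, 200 mm long, lying. Bystander.
There are look-alikes about, which are no part of the job. Leave any yellow look-alike of the pin alone.

How it is judged:
On the way:
1. the red pin's point is in the hole of the arm (z of pin in the frame of eye_top between -0.095 and -0.015 m and x of pin in the frame of eye_top between -0.006 and 0.006 m and y of pin in the frame of eye_top between -0.006 and 0.006 m and angle between the z axis of pin and the z axis of cradle, either way round below 0.2 rad), for 0.1 s.
At the end, for the whole second after the job is handed in: The red pin is through the arm's end block and the keeper: collar within 4 mm of the block's upper face, axis within 5 degrees of the holes' axis, point within 10 mm of it each way, arm within 0.075 rad of the keeper's middle (so the pin is in the keeper's hole), pin at rest (z of pin in the frame of eye_top below -0.101 m and x of pin in the frame of eye_top between -0.01 and 0.01 m and y of pin in the frame of eye_top between -0.01 and 0.01 m and angle between the z axis of pin and the z axis of cradle, either way round below 0.09 rad and value of joint boom between -0.075 and 0.075 rad and linear speed of pin below 0.02 m/s); the robot touches nothing.
It fails at once if a bystander is pushed more than 50 mm or a standing one knocked over (distance of any of oil, jar, mug, wrench, screwdriver from where it was at the start of the episode above 0.05 m or angle between any of oil, jar, mug's own z axis and vertical above 0.7 rad).
It fails at once if a spare pin leaves its place in the rack (distance of any of pin_blue, pin_green from where it was at the start of the episode above 0.03 m).
It also fails if it takes over 58 s, if anything falls off the work surface, if the arm or the gripper's body presses on something with over 40 N, if the wrist force passes 120 N, or if a joint passes its speed limit or range.

## Working session

There is one attempt and no reset: what is moved stays moved. The work goes in short steps, Python scripts to look and compute and a tool call to move; the robot and the scene stay as the last step left them, time stands still between calls to the robot, and variables do not carry over. Pictures are saved under pics/ and viewed, at most 10 in all, crops included, and the job is handed in when it is done.

Besides the shell and the picture viewer there is one more tool, called after "Emit:" in YAML: its name, and indented under it one key for each argument. jog_arm: Moves the arm, as the interface text tells. Its arguments: {"type":"object","properties":{"motion":{"type":"array"},"squeeze":{"type":"number"}},"required":["motion"]}

```bash
ls; mkdir -p pics; python3 - <<'E'
from station import ctrl
import cv2,numpy as np
a=ctrl.camera('side');b=ctrl.camera('top')
np.save('side.npy',a);np.save('top.npy',b)
cv2.imwrite('pics/a.png',cv2.cvtColor(np.vstack([a,b])[:, :],cv2.COLOR_RGB2BGR)[:400])
cv2.imwrite('pics/b.png',cv2.cvtColor(b,cv2.COLOR_RGB2BGR))
for n in('side','top'):
  m=ctrl.camera_model(n);R=cv2.Rodrigues(np.array(m['rvec'],float))[0];print(n,m['intrinsics'],-R.T@np.array(m['tvec']).ravel(),R[2])
print(ctrl.get_obs(),ctrl.pinch_z)
E
```

```text
pics
side [[473.57969058   0.         313.69820057]
 [  0.         473.57969058 198.33562343]
 [  0.           0.           1.        ]] [ 0.47744422 -0.8880613   1.11541025] [ 0.05616165  0.65645133 -0.7522749 ]
top [[400.29294949   0.         318.27111956]
 [  0.         400.29294949 196.52265763]
 [  0.           0.           1.        ]] [ 0.47593323 -0.07079183  1.16830123] [ 0.0874766   0.03100507 -0.99568395]
{'time_s': 0.1, 'qpos': array([-1.28960619e+00,  3.00443841e-01,  1.52149132e+00, -1.56283711e-05,
        1.32069808e+00, -6.66149722e-02]), 'joint_vel': array([ 0.00046435, -0.00041489, -0.00150413,  0.0013897 ,  0.00062927,
        0.00028212]), 'tau': array([ 1.41501573e-04, -5.32649410e+01, -3.53284085e+01,  7.09344330e-02,
        2.35522381e-02, -6.52036351e-05]), 'ee_pos': array([ 0.18738248, -0.51685651,  0.20493925]), 'eef_rot': array([-3.14055336e+00, -5.41631633e-05,  3.47808957e-01]), 'force': array([ 0.31863425, -0.95652019, -0.15300681]), 'moment': array([-0.00536438, -0.0464793 , -0.00341427]), 'grip_force': 0.0, 'grip_width': 0.09414057694214205} 0.0188
```

View pics/a.png

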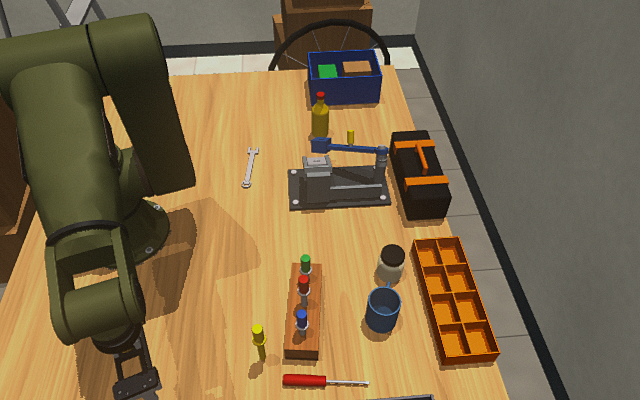

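View pics/b.png

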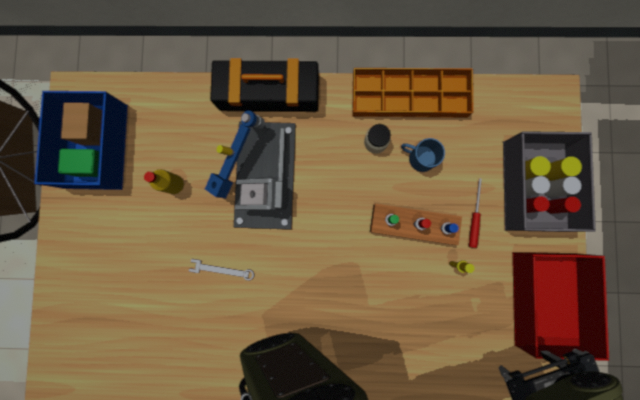

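Candidates: red grip at side (303,288) / top (424,224) is the middle rack pin. The look-alikes are green (305,262), blue (301,320), the loose yellow pin (258,340), the red screwdriver handle (305,380) and the red bottle cap (320,95). I'm choosing the middle rack pin and checking it close up together with the carrier.

```bash
python3 - <<'E'
import cv2,numpy as np
s=cv2.cvtColor(np.load('side.npy'),4);t=cv2.cvtColor(np.load('top.npy'),4)
def c(i,x,y,w,h,W,H): return cv2.resize(i[y:y+h,x:x+w],(W,H),interpolation=cv2.INTER_CUBIC)
A=c(t,195,100,110,140,440,560)            # x4
B=c(s,285,120,120,95,360,285)  # x3
C=c(s,270,245,120,91,360,273)    # x3
o=np.zeros((560,800,3),np.uint8);o[:,:440]=A;o[:285,440:]=B;o[287:560,440:]=C
cv2.imwrite('pics/c.png',o)
E
```

```text
(no output)
```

View pics/c.png

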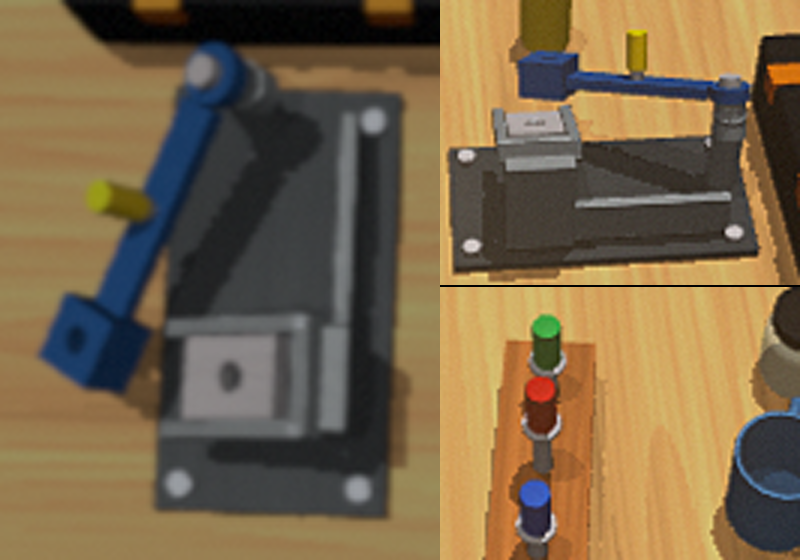

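The crop confirms the middle pin is red, at side (303,279). The arm's hole is at top (214,184.5) / side (327,141), and the keeper's hole is visible at top (252.5,194) / side (316,161). Next I triangulate these.

```bash
cat > h.py <<'E'
import cv2,numpy as np
from station import ctrl
from scipy.spatial.transform import Rotation as Ro
def ray(n,p,m=None):
    m=m or ctrl.camera_model(n);K=np.array(m['intrinsics']);R=cv2.Rodrigues(np.array(m['rvec'],float))[0]
    d=R.T@np.linalg.inv(K)@[*p,1];return -R.T@np.array(m['tvec']).ravel(),d/np.linalg.norm(d)
def onz(n,p,z,m=None):
    c,d=ray(n,p,m);return c+d*(z-c[2])/d[2]
def tri(rs):
    A=sum(np.eye(3)-np.outer(d,d) for c,d in rs);b=sum((np.eye(3)-np.outer(d,d))@c for c,d in rs)
    x=np.linalg.solve(A,b);return x,[np.linalg.norm((np.eye(3)-np.outer(d,d))@(x-c)) for c,d in rs]
def proj(n,X,m=None):
    m=m or ctrl.camera_model(n)
    return cv2.projectPoints(np.array(X,float).reshape(-1,3),np.array(m['rvec'],float),np.array(m['tvec'],float),np.array(m['intrinsics']),None)[0].reshape(-1,2)
E
python3 - <<'E'
from h import *
np.set_printoptions(precision=4,suppress=True)
P={'armhole':((214,184.5),(326.7,140.7)),'pivot':((245.5,117.5),(381.7,147.3)),'keeper':((252.5,194.25),(316.3,160.7)),
'sc1':((239.5,221),(293.7,172)),'sc2':((284.5,222.25),(295.3,201.7)),'sc3':((288.25,130.5),(383,197.3))}
for k,(t,s) in P.items(): print(k,*tri([ray('top',t),ray('side',s)]))
for n in('top','side'):
  h=cv2.cvtColor(np.load(n+'.npy'),cv2.COLOR_RGB2HSV)
  for nm,lo,hi in(('red',(0,150,60),(6,255,255)),('green',(55,120,40),(75,255,255)),('blue',(108,140,50),(125,255,255)),('yel',(22,180,90),(32,255,255))):
    m=cv2.inRange(h,lo,hi)
    N,_,st,c=cv2.connectedComponentsWithStats(m)
    for i in range(1,N):
      if st[i,4]>25: print(n,nm,st[i],c[i])
E
```

```text
armhole [0.608  0.2488 0.0893] [np.float64(0.0092277097221726), np.float64(0.009227709722172782)]
pivot [0.7756 0.1599 0.1298] [np.float64(0.0003229377378700414), np.float64(0.00032293773786998855)]
keeper [0.5726 0.1375 0.1121] [np.float64(0.0008268268154616872), np.float64(0.0008268268154614971)]
sc1 [0.5035 0.192  0.0142] [np.float64(0.0013421163213275633), np.float64(0.0013421163213273842)]
sc2 [0.5015 0.0607 0.0183] [np.float64(0.0005362128022755095), np.float64(0.0005362128022754714)]
sc3 [0.7722 0.0575 0.0146] [np.float64(0.0013504273217506263), np.float64(0.001350427321750509)]
top red [144 172  11  10  85] [149.1294 176.5059]
top red [533 197  18  14 212] [541.     203.6934]
top red [564 196  17  17 220] [572.0091 203.9136]
top red [469 213  11  35 276] [474.3841 230.1739]
top red [421 219  10   9  75] [425.5067 222.9733]
top red [ 532  253   77  107 4616] [559.5979 300.0286]
top red [514 276   1  35  35] [514. 293.]
top green [ 58 149  38  26 894] [ 76.2774 161.5492]
top green [389 215  10   8  62] [393.3065 218.9355]
top blue [  34   92   73   94 1233] [ 74.532  147.3293]

[... 217 characters left out ...]
  20  21 215] [161.0233 180.0512]
top yel [456 261  18  12 111] [465.2252 266.7658]
side red [316  92   9   7  40] [320.125  94.4  ]
side red [299 275  10   9  69] [303.1884 278.7246]
side red [283 374  43  12 459] [303.8105 379.7298]
side green [318  64  20  14 242] [327.1116  70.6364]
side green [301 255   9   7  52] [305.0769 258.0385]
side blue [308  49  74  32 461] [344.5705  60.885 ]
side blue [328 144  52   6 105] [353.9048 146.5429]
side blue [297 310  10   9  69] [301.3188 313.7101]
side yel [312 100  17  37 490] [319.6224 118.3469]
side yel [347 130   7  14  83] [350.3976 136.1205]
side yel [252 324  11  10  90] [256.8222 328.5778]
side yel [252 334  14  26 132] [259.3712 344.6288]
```

```bash
python3 - <<'E'
from h import *
np.set_printoptions(precision=4,suppress=True)
for nm,t,s in(('red',(425.5,223),(303.2,278.7)),('green',(393.3,218.9),(305.1,258)),('blue',(452.1,227.6),(301.3,313.7))):
  print(nm,*tri([ray('top',t),ray('side',s)]),onz('top',t,.173),onz('side',s,.173))
yaw=-np.pi/2-.013
xh=np.array([np.cos(yaw),np.sin(yaw),0]);yc=np.array([-np.sin(yaw),np.cos(yaw),0]);l=np.radians(28)
zc=-np.sin(l)*xh+np.cos(l)*np.array([0,0,1]);xc=np.cross(yc,zc)
for oy in(.146,.149,.152):
  O=np.array([.574,oy,.110])
  c,d=ray('top',(214,184.5));P=c+d*((O+.042*zc-c)@zc)/(d@zc)
  r=P-O;print(oy,P,r@xc,r@yc,'rad',np.hypot(r@xc,.2-r@yc),'q',np.arctan2(-(r@xc),.2-r@yc),'side px',proj('side',P),'kp',((np.array([.5726,.1375,.1121])-O)@np.c_[xc,yc,zc]))
print(xc,yc,zc)
E
```

```text
red [ 0.5025 -0.3063  0.1691] [np.float64(0.00013786524134977695), np.float64(0.00013786524134977985)] [ 0.5025 -0.3053  0.173 ] [ 0.5023 -0.3087  0.173 ]
green [ 0.5121 -0.2312  0.142 ] [np.float64(9.581157651437787e-05), np.float64(9.581157651465624e-05)] [ 0.5111 -0.2264  0.173 ] [ 0.5109 -0.2521  0.173 ]
blue [ 0.4926 -0.3797  0.1411] [np.float64(0.00042294862869832824), np.float64(0.00042294862869826834)] [ 0.4925 -0.3701  0.173 ] [ 0.4917 -0.3964  0.173 ]
0.146 [0.5969 0.2441 0.1053] -0.08904674955721059 0.021639541272307848 rad 0.19935339687162937 q 0.4630487329469532 side px [[320.6131 138.501 ]] kp [ 0.0085 -0.0013 -0.0021]
0.149 [0.5967 0.2435 0.1072] -0.08501058829440271 0.02147019910486594 rad 0.19773641528513825 q 0.44440276046480537 side px [[320.5682 138.1738]] kp [ 0.0112 -0.0013 -0.0036]
0.152 [0.5965 0.2429 0.1091] -0.08097442703159487 0.021300856937423927 rad 0.1961893003310683 q 0.4254560342641097 side px [[320.5233 137.8459]] kp [ 0.0138 -0.0012 -0.005 ]
[-0.0115 -0.8829  0.4695] [ 0.9999 -0.013   0.    ] [0.0061 0.4694 0.8829]
```

```bash
cat >> h.py <<'E'
def Rdown(yaw,tilt=0): return Ro.from_euler('xyz',[np.pi,0,yaw])*Ro.from_rotvec([0,tilt,0])
def plan(wps,g=1,start=None):
    """wps: list of (pos,Rot,n). prints rounded rows; chains the rounded commanded pose"""
    if start is None:
        o=ctrl.get_obs();p=o['ee_pos'];R=Ro.from_euler('xyz',o['eef_rot'])
    else: p,R=start
    rows=[]
    for P,T,n in wps:
        for k in range(n,0,-1):
            t=R.inv().apply((np.array(P)-p)/k);w=(R.inv()*T).as_rotvec()/k
            t=np.round(t,4);w=np.round(w,3);rows.append([*t,*w,g])
            p=p+R.apply(t);R=R*Ro.from_rotvec(w)
    for i in range(0,len(rows),5): print([[float(v) for v in r] for r in rows[i:i+5]])
    print('end',p,R.as_euler('xyz'))
def Rcar():  # tool pose matching the hole axis, tool y along carrier y
    y=np.array([.9999,-.013,0]);z=-np.array([.0061,.4694,.8829]);x=np.cross(y,z)
    return Ro.from_matrix(np.c_[x,y,z])
E
python3 - <<'E'
from h import *
plan([((.24,-.48,.24),Rdown(.6),2),((.5025,-.306,.215),Rdown(1.57),8)])
E
```

```text
[[0.031, -0.0084, -0.0175, -0.001, -0.0, -0.126, 1.0], [0.0318, -0.0044, -0.0175, -0.0, -0.0, -0.126, 1.0], [0.0394, 0.0006, 0.0031, 0.0, -0.0, -0.121, 1.0], [0.039, 0.0053, 0.0031, 0.0, -0.0, -0.121, 1.0], [0.0381, 0.01, 0.0031, 0.0, -0.0, -0.121, 1.0]]
[[0.0366, 0.0145, 0.0031, 0.0, -0.0, -0.121, 1.0], [0.0346, 0.0188, 0.0031, 0.0, -0.0, -0.122, 1.0], [0.032, 0.0229, 0.0032, 0.0, -0.0, -0.121, 1.0], [0.029, 0.0266, 0.0031, 0.0, -0.0, -0.122, 1.0], [0.0256, 0.0299, 0.0032, 0.0, -0.0, -0.121, 1.0]]
end [ 0.50249308 -0.30598292  0.21499258] [ 3.14149696e+00 -7.94238703e-05  1.56980894e+00]
```

Emit:
jog_arm:
  motion:
    - [0.031, -0.008, -0.018, 0, 0, -0.126, 1]
    - [0.032, -0.004, -0.018, 0, 0, -0.126, 1]
    - [0.039, 0.001, 0.003, 0, 0, -0.121, 1]
    - [0.039, 0.005, 0.003, 0, 0, -0.121, 1]
    - [0.038, 0.01, 0.003, 0, 0, -0.121, 1]

```text
time_s: 0.6
ee_pos: [0.3397, -0.4148, 0.2322]
eef_rot: [-3.141, -0.0, 0.968]
force: [0.1, -0.0, -0.4]
grip_width: 0.0939
grip_force: 0.0
```

Emit:
jog_arm:
  motion:
    - [0.037, 0.014, 0.003, 0, 0, -0.121, 1]
    - [0.035, 0.019, 0.003, 0, 0, -0.122, 1]
    - [0.032, 0.023, 0.003, 0, 0, -0.121, 1]
    - [0.029, 0.027, 0.003, 0, 0, -0.122, 1]
    - [0.026, 0.03, 0.003, 0, 0, -0.121, 1]

```text
time_s: 1.1
ee_pos: [0.5047, -0.3049, 0.217]
eef_rot: [-3.141, -0.0, 1.575]
force: [-0.4, -0.0, -0.3]
grip_width: 0.094
grip_force: 0.0
```

Emit:
jog_arm:
  motion:
    - [0, 0, 0, 0, 0, 0, 1]
    - [0, 0, 0, 0, 0, 0, 1]

```text
time_s: 1.3
ee_pos: [0.5036, -0.3057, 0.2169]
eef_rot: [-3.141, -0.0, 1.57]
force: [0.9, -0.2, -0.1]
grip_width: 0.0942
grip_force: 0.0
```

```bash
python3 - <<'E'
from h import *
np.set_printoptions(precision=4,suppress=True)
o=ctrl.get_obs();print(o['time_s'],o['ee_pos'],o['eef_rot'],o['qpos'])
m=ctrl.camera_model('wrist');w=ctrl.camera('wrist')
np.save('w1.npy',w);cv2.imwrite('pics/w1.png',cv2.cvtColor(w,4))
h=cv2.cvtColor(w,cv2.COLOR_RGB2HSV);k=cv2.inRange(h,(0,150,40),(6,255,255))
N,_,st,c=cv2.connectedComponentsWithStats(k)
for i in range(1,N):
  if st[i,4]>100: print(st[i],c[i],onz('wrist',c[i],.173,m))
print(proj('wrist',[.5025,-.306,.173],m))
plan([((.5025,-.306,.131),Rdown(1.57),3)])
E
```

```text
1.3 [ 0.5036 -0.3057  0.2169] [-3.1406 -0.0005  1.5701] [-0.6076  0.3801  1.3875 -0.0002  1.3751 -0.6069]
[ 300  190   36   49 1182] [317.8105 216.0457] [ 0.5024 -0.3029  0.173 ]
[ 267  302   84   21 1068] [304.4635 314.9373] [ 0.4927 -0.3762  0.173 ]
[ 156  384  109   16 1222] [212.0483 391.275 ] [ 0.4223 -0.4414  0.173 ]
[[318.0387 220.6043]]
[[0.0001, -0.0002, 0.0287, -0.0, -0.0, -0.0, 1.0], [0.0001, -0.0002, 0.0287, -0.0, -0.0, -0.001, 1.0], [0.0, -0.0001, 0.0288, -0.001, -0.0, -0.0, 1.0]]
end [ 0.5025 -0.306   0.131 ] [ 3.1413 -0.0002  1.5696]
```

View pics/w1.png

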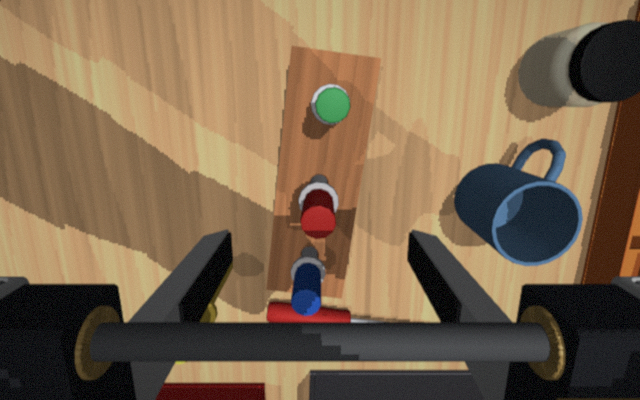

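The red grip's top sits at (318,221), right where I predicted it, between the open fingers. I'll descend and grip.

Emit:
jog_arm:
  motion:
    - [0, 0, 0.029, 0, 0, 0, 1]
    - [0, 0, 0.029, 0, 0, 0, 1]
    - [0, 0, 0.028, 0, 0, 0, 1]
    - [0, 0, 0, 0, 0, 0, 1]
    - [0, 0, 0, 0, 0, 0, -1]
  squeeze: 50

```text
time_s: 1.85
ee_pos: [0.5031, -0.3069, 0.1324]
eef_rot: [3.141, 0.0, 1.568]
force: [0.6, -1.0, -0.1]
grip_width: 0.0894
grip_force: 0.0
```

Emit:
jog_arm:
  motion:
    - [0, 0, 0, 0, 0, 0, -1]
    - [0, 0, 0, 0, 0, 0, -1]
    - [0, 0, 0, 0, 0, 0, -1]
    - [0, 0, 0, 0, 0, 0, -1]
    - [0, 0, 0, 0, 0, 0, -1]

```text
time_s: 2.35
ee_pos: [0.5036, -0.3061, 0.1317]
eef_rot: [3.141, 0.0, 1.57]
force: [0.3, 0.3, 0.5]
grip_width: 0.0495
grip_force: 0.0
```

Emit:
jog_arm:
  motion:
    - [0, 0, 0, 0, 0, 0, -1]
    - [0, 0, 0, 0, 0, 0, -1]
    - [0, 0, 0, 0, 0, 0, -1]

```text
time_s: 2.65
ee_pos: [0.5035, -0.3061, 0.1314]
eef_rot: [-3.142, -0.0, 1.57]
force: [0.5, 0.2, 0.5]
grip_width: 0.0256
grip_force: 0.0
```

Emit:
jog_arm:
  motion:
    - [0, 0, 0, 0, 0, 0, -1]
    - [0, 0, 0, 0, 0, 0, -1]
    - [0, 0, -0.02, 0, 0, 0, -1]
    - [0, 0, -0.04, 0, 0, 0, -1]
    - [0, 0, -0.05, 0, 0, 0, -1]

```text
time_s: 3.15
ee_pos: [0.5027, -0.3056, 0.2408]
eef_rot: [-3.138, -0.002, 1.57]
force: [1.3, -0.6, -2.4]
grip_width: 0.0231
grip_force: 50.0
```

Emit:
jog_arm:
  motion:
    - [0, 0, -0.05, 0, 0, 0, -1]
    - [0, 0, 0, 0, 0, 0, -1]

```text
time_s: 3.35
ee_pos: [0.5047, -0.3069, 0.2985]
eef_rot: [3.133, 0.006, 1.57]
force: [0.9, -0.4, -1.7]
grip_width: 0.0233
grip_force: 50.0
```

```bash
python3 - <<'E'
from h import *
np.set_printoptions(precision=4,suppress=True)
E0=np.array([.597,.244,.105]);z=np.array([.0061,.4694,.8829])
print(onz('top',(149,176.5),.17),onz('side',(320,94),.17))
plan([((.55,.1,.30),Rcar(),9),(E0+(.04+.1195)*z,Rcar(),5)],g=-1)
E
```

```text
[0.6073 0.3927 0.17  ] [0.6084 0.3894 0.17  ]
[[0.0452, 0.005, -0.0004, 0.001, -0.054, 0.001, -1.0], [0.0451, 0.0049, -0.0028, 0.001, -0.054, 0.001, -1.0], [0.0449, 0.0049, -0.0053, 0.001, -0.054, 0.001, -1.0], [0.0446, 0.0048, -0.0077, 0.001, -0.053, 0.001, -1.0], [0.0441, 0.0048, -0.0101, 0.002, -0.054, 0.001, -1.0]]
[[0.0435, 0.0047, -0.0124, 0.001, -0.053, 0.001, -1.0], [0.0428, 0.0047, -0.0147, 0.002, -0.054, 0.001, -1.0], [0.042, 0.0046, -0.017, 0.001, -0.053, 0.001, -1.0], [0.041, 0.0046, -0.0193, 0.002, -0.054, 0.001, -1.0], [0.0438, 0.009, -0.011, -0.0, 0.0, 0.0, -1.0]]
[[0.0438, 0.009, -0.0111, -0.0, 0.0, 0.0, -1.0], [0.0438, 0.0091, -0.011, -0.0, 0.0, 0.0, -1.0], [0.0439, 0.009, -0.0111, -0.0, 0.0, 0.0, -1.0], [0.0438, 0.0091, -0.011, -0.0, 0.0, 0.0, -1.0]]
end [0.598  0.3188 0.2458] [-3.1411  0.489   1.5582]
```

Emit:
jog_arm:
  motion:
    - [0.045, 0.005, 0, 0.001, -0.054, 0.001, -1]
    - [0.045, 0.005, -0.003, 0.001, -0.054, 0.001, -1]
    - [0.045, 0.005, -0.005, 0.001, -0.054, 0.001, -1]
    - [0.045, 0.005, -0.008, 0.001, -0.053, 0.001, -1]
    - [0.044, 0.005, -0.01, 0.002, -0.054, 0.001, -1]

```text
time_s: 3.85
ee_pos: [0.5288, -0.0782, 0.2924]
eef_rot: [-3.136, 0.271, 1.565]
force: [1.2, 0.5, -2.7]
grip_width: 0.0235
grip_force: 50.0
```

Emit:
jog_arm:
  motion:
    - [0.043, 0.005, -0.012, 0.001, -0.053, 0.001, -1]
    - [0.043, 0.005, -0.015, 0.002, -0.054, 0.001, -1]
    - [0.042, 0.005, -0.017, 0.001, -0.053, 0.001, -1]
    - [0.041, 0.005, -0.019, 0.002, -0.054, 0.001, -1]
    - [0.044, 0.009, -0.011, 0, 0, 0, -1]

```text
time_s: 4.35
ee_pos: [0.5599, 0.1474, 0.2831]
eef_rot: [-3.131, 0.485, 1.565]
force: [1.6, -0.7, -2.3]
grip_width: 0.0231
grip_force: 50.0
```

Emit:
jog_arm:
  motion:
    - [0.044, 0.009, -0.011, 0, 0, 0, -1]
    - [0.044, 0.009, -0.011, 0, 0, 0, -1]
    - [0.044, 0.009, -0.011, 0, 0, 0, -1]
    - [0.044, 0.009, -0.011, 0, 0, 0, -1]
    - [0, 0, 0, 0, 0, 0, -1]

```text
time_s: 4.85
ee_pos: [0.5972, 0.3248, 0.2334]
eef_rot: [-3.123, 0.486, 1.572]
force: [-0.1, -1.0, -3.7]
grip_width: 0.0235
grip_force: 50.0
```

Emit:
jog_arm:
  motion:
    - [0, 0, 0, 0, 0, 0, -1]
    - [0, 0, 0, 0, 0, 0, -1]

```text
time_s: 5.05
ee_pos: [0.5982, 0.3195, 0.2407]
eef_rot: [-3.131, 0.483, 1.562]
force: [-0.4, -0.5, -2.9]
grip_width: 0.0233
grip_force: 50.0
```

```bash
python3 - <<'E'
from h import *
np.set_printoptions(precision=4,suppress=True)
o=ctrl.get_obs();print(o['time_s'],o['ee_pos'],o['eef_rot'],o['qpos'])
R=Ro.from_euler('xyz',o['eef_rot']);zt=R.apply([0,0,1]);p=o['ee_pos']
tip=p+.1195*zt;E0=np.array([.597,.244,.105]);print('tip',tip,'axis err',zt)
m=ctrl.camera_model('wrist')
for n,mm in(('wrist',m),('top',None),('side',None)): print(n,'tip',proj(n,tip,mm),'eye',proj(n,E0,mm))
w=ctrl.camera('wrist');s=ctrl.camera('side');t=ctrl.camera('top')
for n,i in(('w2',w),('s2',s),('t2',t)): np.save(n+'.npy',i)
f=lambda i:cv2.cvtColor(i,4)
o=np.zeros((600,800,3),np.uint8)
o[:,:480]=cv2.resize(f(w)[100:400,190:430],(480,600),interpolation=2)
o[:300,480:]=cv2.resize(f(s)[100:175,280:360],(320,300),interpolation=2)
o[300:,480:]=cv2.resize(f(t)[130:205,180:260],(320,300),interpolation=2)
cv2.imwrite('pics/d.png',o)
E
```

```text
5.05 [0.5982 0.3195 0.2407] [-3.1313  0.4829  1.5623] [ 0.5877  0.7868  0.783  -0.4039  1.8445  0.5422]
tip [0.5965 0.264  0.1348] axis err [-0.0143 -0.4643 -0.8856]
wrist tip [[319.7247 191.1953]] eye [[320.7913 186.0794]]
top tip [[203.186  183.1912]] eye [[214.0503 184.4816]]
side tip [[319.9684 127.2748]] eye [[320.64   138.5762]]
```

View pics/d.png

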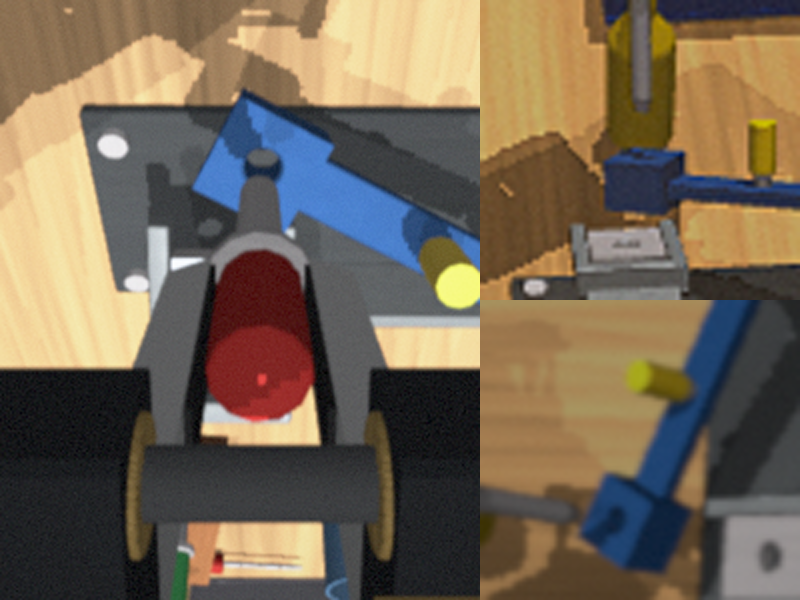

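The tip is at wrist (320,191), as predicted. The arm's hole is at wrist (321.5,182.5), top (213,185.5) and side (321.3,139.2). I refine from these three.

```bash
python3 - <<'E'
from h import *
np.set_printoptions(precision=4,suppress=True)
m=ctrl.camera_model('wrist')
W=ray('wrist',(321.5,182.5),m)
print(tri([W,ray('top',(213.3,185.2)),ray('side',(321.3,139.2))]))
print(tri([W,ray('top',(213.3,185.2))]),tri([W,ray('side',(321.3,139.2))]))
z=np.array([.0061,.4694,.8829]);O=np.array([.574,.1455,.110])+.042*z
for n,(c,d) in(('w',W),('t',ray('top',(213.3,185.2))),('s',ray('side',(321.3,139.2)))):print(n,c+d*((O-c)@z)/(d@z))
# keeper hole from tri in new pictures
print(tri([ray('top',(180+(770-480)/4,130+(556-300)/4)),ray('side',(280+(614-480)/4,100+243/4))]))
# block dark circle on the wrist crop
w=np.load('w2.npy');g=cv2.cvtColor(w,cv2.COLOR_RGB2HSV)
print(w[170:194:2,308:336:3].sum(2))
E
```

```text
(array([0.5975, 0.2457, 0.1018]), [np.float64(0.0007630896132394819), np.float64(0.0024396007378413606), np.float64(0.0019509387349254267)])
(array([0.5966, 0.2463, 0.1033]), [np.float64(0.0013515778391207506), np.float64(0.0013515778391207129)]) (array([0.5985, 0.2446, 0.1016]), [np.float64(0.0006679806619685978), np.float64(0.000667980661968524)])
w [0.5979 0.2465 0.1037]
t [0.5951 0.2463 0.1038]
s [0.5983 0.2362 0.1092]
(array([0.5685, 0.1372, 0.1134]), [np.float64(0.0037167228148917812), np.float64(0.003716722814892018)])
[[226 253 236 250 284 397 357 356 390 402]
 [251 246 244 241 266 396 378 406 403 393]
 [246 243 236 250 223 303 357 401 400 398]
 [254 242 248 292 289 297 306 372 403 412]
 [272 241 282 305 293 298 295 275 412 413]
 [399 310 217 303 301 303 290 171 396 417]
 [399 315 132 228 242 241 190 142 379 418]
 [403 305 121 125 121 134 122 135 376 413]
 [414 307 110 115 132 130 132 169 400 416]
 [411 357 167 224 225 195 128 230 405 412]
 [400 393 263 254 269 255 208 326 418 413]
 [401 342 259 253 255 255 262 400 414 415]]
```

```bash
python3 - <<'E'
from h import *
E0=np.array([.597,.246,.103]);z=np.array([.0061,.4694,.8829])
plan([(E0+(.006+.1195)*z,Rcar(),2),(E0+(-.03+.1195)*z,Rcar(),4)],g=-1)
E
```

```text
[[0.0001, -0.0001, 0.0157, -0.004, -0.003, 0.001, -1.0], [0.0001, -0.0001, 0.0157, -0.003, -0.004, 0.002, -1.0], [0.0, 0.0, 0.009, -0.0, 0.0, -0.0, -1.0], [0.0, 0.0, 0.009, -0.0, 0.0, -0.0, -1.0], [0.0, 0.0, 0.009, -0.0, 0.0, -0.0, -1.0]]
[[0.0, 0.0, 0.009, -0.0, 0.0, -0.0, -1.0]]
end [0.59754138 0.2880028  0.18205082] [-3.14117119  0.48911556  1.55772194]
```

Emit:
jog_arm:
  motion:
    - [0, 0, 0.01, -0.004, -0.003, 0.001, -1]
    - [0, 0, 0.012, -0.003, -0.004, 0.002, -1]
    - [0, 0, 0, 0, 0, 0, -1]
    - [0, 0, 0, 0, 0, 0, -1]

```text
time_s: 5.6
ee_pos: [0.598, 0.3097, 0.222]
eef_rot: [-3.14, 0.489, 1.559]
force: [0.7, 0.7, -2.9]
grip_width: 0.0233
grip_force: 50.0
```

```bash
cat >> h.py <<'E'
Z=np.array([.0061,.4694,.8829]);Y=np.array([.9999,-.013,0]);X=np.cross(Y,Z);O=np.array([.574,.1455,.110])
def rep(L=.1195):
    np.set_printoptions(precision=4,suppress=True)
    o=ctrl.get_obs();R=Ro.from_euler('xyz',o['eef_rot']);tip=o['ee_pos']+L*R.apply([0,0,1])
    B=np.c_[X,Y,Z];print(o['time_s'],'tip',tip,'in cradle',(tip-O)@B,'F',o['force']@B,'M',o['moment'],'axis',-R.apply([0,0,1])@B,'g',o['grip_width'])
    return tip
E
python3 - <<'E'
from h import *
t=rep();e=np.array([.597,.246,.103]);print('eye-tip cradle',(e-t)@np.c_[X,Y,Z])
plan([(e+(.006+.1195)*Z,Rcar(),1)],g=-1)
E
```

```text
5.6 tip [0.5971 0.2536 0.1165] in cradle [-0.0926  0.0217  0.0566] F [-1.9651  0.6592 -2.2714] M [ 0.5224 -0.0776  0.003 ] axis [-0.0007  0.0009  0.9999] g 0.023257052640277363
eye-tip cradle [ 0.0003 -0.     -0.0155]
[[-0.0004, -0.0001, 0.0095, -0.001, 0.001, 0.001, -1.0]]
end [0.5978 0.3049 0.2138] [3.1413 0.4884 1.5575]
```

Emit:
jog_arm:
  motion:
    - [0, 0, 0.008, 0, 0, 0, -1]
    - [0, 0, 0.007, 0, 0, 0, -1]
    - [0, 0, 0.006, 0, 0, 0, -1]
    - [0, 0, 0.006, 0, 0, 0, -1]
    - [0, 0, 0, 0, 0, 0, -1]

```text
time_s: 6.1
ee_pos: [0.5976, 0.2969, 0.1962]
eef_rot: [-3.138, 0.491, 1.56]
force: [0.5, 0.2, -3.2]
grip_width: 0.0232
grip_force: 50.0
```

```bash
python3 - <<'E'
from h import *
t=rep();e=np.array([.597,.246,.103]);print('eye-tip cradle',(e-t)@np.c_[X,Y,Z])
E
```

```text
6.1 tip [0.5966 0.2406 0.0908] in cradle [-0.0932  0.0213  0.0278] F [-1.7174  0.5401 -2.719 ] M [ 0.6124 -0.1885  0.03  ] axis [-0.002   0.0022  0.9999] g 0.02323160589690801
eye-tip cradle [0.0009 0.0003 0.0133]
```

Emit:
jog_arm:
  motion:
    - [0, 0, 0.005, 0, 0, 0, -1]
    - [0, 0, 0.005, 0, 0, 0, -1]
    - [0, 0, 0.005, 0, 0, 0, -1]
    - [0, 0, 0.004, 0, 0, 0, -1]
    - [0, 0, 0, 0, 0, 0, -1]

```text
time_s: 6.6
ee_pos: [0.5975, 0.2881, 0.1797]
eef_rot: [-3.139, 0.49, 1.56]
force: [0.4, 0.2, -3.3]
grip_width: 0.0233
grip_force: 50.0
```

```bash
python3 - <<'E'
from h import *
t=rep();m=ctrl.camera_model('wrist');w=ctrl.camera('wrist');s=ctrl.camera('side')
f=lambda i:cv2.cvtColor(i,4)
o=np.zeros((480,800,3),np.uint8)
o[:,:400]=cv2.resize(f(w)[140:332,240:400],(400,480),interpolation=2)
o[:,400:]=cv2.resize(f(s)[85:181,285:365],(400,480),interpolation=2)
cv2.imwrite('pics/e.png',o)
E
```

```text
6.6 tip [0.5965 0.2318 0.0743] in cradle [-0.0932  0.0214  0.0092] F [-1.7734  0.4451 -2.8334] M [ 0.6148 -0.1736  0.019 ] axis [-0.0018  0.0018  0.9999] g 0.023346604448420124
```

View pics/e.png

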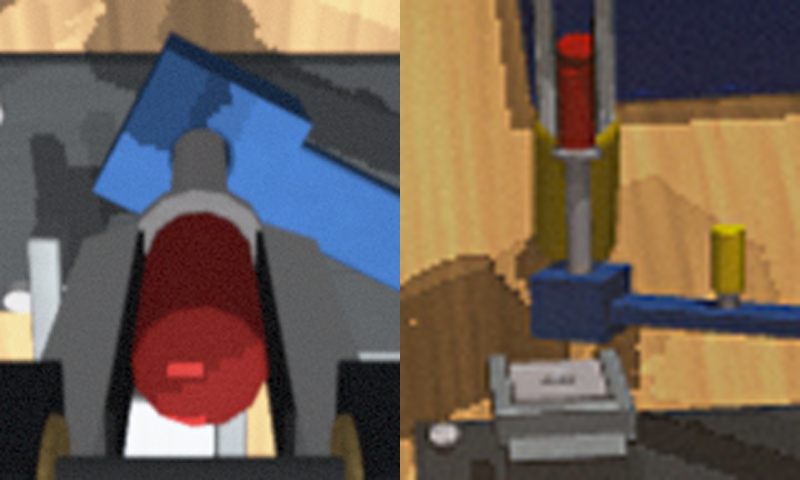

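The pin stands about 33 mm deep in the arm's hole, with the wrist force still at its free level. Now I swing the arm along its arc towards the keeper.

Emit:
jog_arm:
  motion:
    - [-0.01, -0.005, 0, 0, 0, 0, -1]
    - [-0.01, -0.004, 0, 0, 0, 0, -1]
    - [-0.01, -0.004, 0, 0, 0, 0, -1]
    - [-0.01, -0.003, 0, 0, 0, 0, -1]
    - [0, 0, 0, 0, 0, 0, -1]

```text
time_s: 7.2
ee_pos: [0.581, 0.2522, 0.2007]
eef_rot: [-3.141, 0.49, 1.558]
force: [0.9, -0.4, -2.1]
grip_width: 0.023
grip_force: 50.0
```

```bash
python3 - <<'E'
from h import *
t=rep()
E
```

```text
7.2 tip [0.5801 0.196  0.0952] in cradle [-0.0516  0.0055  0.0107] F [-0.6166  0.9543 -2.0855] M [ 0.4986 -0.1189 -0.0219] axis [-0.0012  0.001   0.9999] g 0.023034598387315388
```

Emit:
jog_arm:
  motion:
    - [-0.01, -0.002, 0, 0, 0, 0, -1]
    - [-0.01, -0.002, 0, 0, 0, 0, -1]
    - [-0.01, -0.001, 0, 0, 0, 0, -1]
    - [-0.01, -0.001, 0, 0, 0, 0, -1]
    - [-0.008, 0, 0, 0, 0, 0, -1]

```text
time_s: 7.7
ee_pos: [0.5745, 0.2102, 0.2223]
eef_rot: [-3.139, 0.49, 1.559]
force: [0.7, 3.2, -3.6]
grip_width: 0.0237
grip_force: 50.0
```

Emit:
jog_arm:
  motion:
    - [-0.003, 0, 0, 0, 0, 0, -1]
    - [0, 0, 0, 0, 0, 0, -1]
    - [0, 0, 0, 0, 0, 0, -1]

```text
time_s: 8.0
ee_pos: [0.5746, 0.2082, 0.2232]
eef_rot: [-3.139, 0.491, 1.559]
force: [0.5, -0.9, -3.7]
grip_width: 0.0234
grip_force: 50.0
```

```bash
python3 - <<'E'
from h import *
t=rep();w=ctrl.camera('wrist');s=ctrl.camera('side');T=ctrl.camera('top')
f=lambda i:cv2.cvtColor(i,4)
o=np.zeros((480,800,3),np.uint8)
o[:,:400]=cv2.resize(f(w)[140:332,240:400],(400,480),interpolation=2)
o[:,400:]=cv2.resize(f(s)[85:181,285:365],(400,480),interpolation=2)
cv2.imwrite('pics/f.png',o)
E
```

```text
8.0 tip [0.5736 0.1518 0.1179] in cradle [-0.0019 -0.0004  0.0099] F [-0.9654  0.4979 -3.6744] M [ 0.4816 -0.0591  0.0029] axis [-0.0023  0.0016  0.9999] g 0.023449952837480425
```

View pics/f.png

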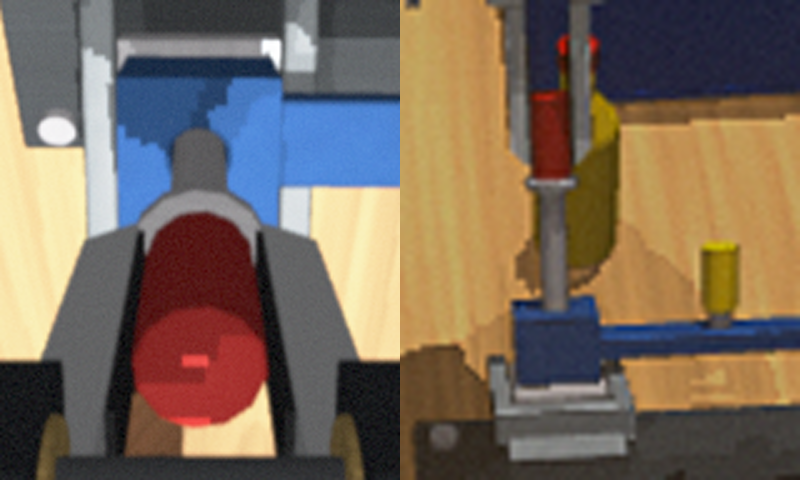

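The arm followed and the block is now square over the keeper. My estimate puts the keeper's hole about 9 mm further along +x, so I go there and feel downwards.

Emit:
jog_arm:
  motion:
    - [-0.004, 0, 0, 0, 0, 0, -1]
    - [-0.004, 0, 0, 0, 0, 0, -1]
    - [-0.002, 0, 0, 0, 0, 0, -1]
    - [0, 0, 0, 0, 0, 0, -1]

```text
time_s: 8.55
ee_pos: [0.5746, 0.1993, 0.2281]
eef_rot: [-3.14, 0.49, 1.559]
force: [0.4, 0.7, -4.3]
grip_width: 0.0234
grip_force: 50.0
```

Emit:
jog_arm:
  motion:
    - [0, 0, 0.003, 0, 0, 0, -1]
    - [0, 0, 0.003, 0, 0, 0, -1]
    - [0, 0, 0.003, 0, 0, 0, -1]
    - [0, 0, 0.002, 0, 0, 0, -1]
    - [0, 0, 0, 0, 0, 0, -1]

```text
time_s: 9.05
ee_pos: [0.5744, 0.1942, 0.2179]
eef_rot: [-3.139, 0.49, 1.56]
force: [1.2, 0.4, -3.2]
grip_width: 0.0236
grip_force: 50.0
```

```bash
python3 - <<'E'
from h import *
t=rep()
E
```

```text
9.05 tip [0.5734 0.1379 0.1125] in cradle [ 0.0079 -0.0005 -0.0014] F [-1.8321  1.2188 -2.6296] M [ 0.8354 -0.1157 -0.041 ] axis [-0.0017  0.0017  0.9999] g 0.023610852756730038
```

Emit:
jog_arm:
  motion:
    - [0, 0, 0.002, 0, 0, 0, -1]
    - [0, 0, 0.002, 0, 0, 0, -1]
    - [0, 0, 0.002, 0, 0, 0, -1]
    - [0, 0, 0, 0, 0, 0, -1]

```text
time_s: 9.45
ee_pos: [0.5744, 0.1914, 0.2127]
eef_rot: [-3.139, 0.49, 1.56]
force: [-0.1, 1.3, -4.0]
grip_width: 0.0232
grip_force: 50.0
```

```bash
python3 - <<'E'
from h import *
t=rep()
E
```

```text
9.45 tip [0.5735 0.1351 0.1073] in cradle [ 0.0079 -0.0004 -0.0073] F [-2.9966 -0.1257 -2.9654] M [ 0.8664 -0.1416  0.0066] axis [-0.0015  0.0015  0.9999] g 0.023196436682975132
```

No upward force at z = -7 mm, so the point is dropping into the keeper's hole. Continuing down.

Emit:
jog_arm:
  motion:
    - [0, 0, 0.003, 0, 0, 0, -1]
    - [0, 0, 0.003, 0, 0, 0, -1]
    - [0, 0, 0.003, 0, 0, 0, -1]
    - [0, 0, 0.003, 0, 0, 0, -1]
    - [0, 0, 0, 0, 0, 0, -1]

```text
time_s: 9.95
ee_pos: [0.5742, 0.1857, 0.2018]
eef_rot: [-3.139, 0.49, 1.56]
force: [0.5, 1.9, -5.4]
grip_width: 0.0235
grip_force: 50.0
```

```bash
python3 - <<'E'
from h import *
t=rep()
E
```

```text
9.95 tip [0.5733 0.1295 0.0964] in cradle [ 0.0078 -0.0005 -0.0195] F [-4.2458  0.4403 -3.9038] M [ 1.3043 -0.1111  0.0187] axis [-0.0015  0.0017  0.9999] g 0.023493597133776595
```

Emit:
jog_arm:
  motion:
    - [0.0005, 0, 0.006, 0, 0, 0, -1]
    - [0, 0, 0.006, 0, 0, 0, -1]
    - [0, 0, 0.006, 0, 0, 0, -1]
    - [0, 0, 0.006, 0, 0, 0, -1]
    - [0, 0, 0, 0, 0, 0, -1]

```text
time_s: 10.45
ee_pos: [0.5739, 0.1745, 0.1799]
eef_rot: [-3.138, 0.491, 1.56]
force: [0.2, 1.4, -4.4]
grip_width: 0.0236
grip_force: 50.0
```

```bash
python3 - <<'E'
from h import *
t=rep()
E
```

```text
10.45 tip [0.5729 0.1182 0.0745] in cradle [ 0.0075 -0.0008 -0.0441] F [-3.3473  0.1988 -3.2146] M [ 1.0806 -0.1612  0.0127] axis [-0.002   0.0025  0.9999] g 0.023559922964004824
```

Emit:
jog_arm:
  motion:
    - [0, 0, 0.005, 0, 0, 0, -1]
    - [0, 0, 0.005, 0, 0, 0, -1]
    - [0, 0, 0.004, 0, 0, 0, -1]
    - [0, 0, 0.002, 0, 0, 0, -1]
    - [0, 0, 0, 0, 0, 0, -1]

```text
time_s: 10.95
ee_pos: [0.574, 0.1673, 0.1665]
eef_rot: [-3.139, 0.49, 1.56]
force: [-0.6, 0.9, -4.5]
grip_width: 0.0236
grip_force: 50.0
```

Emit:
jog_arm:
  motion:
    - [0, 0, 0.001, 0, 0, 0, -1]
    - [0, 0, 0.001, 0, 0, 0, -1]
    - [0, 0, 0, 0, 0, 0, -1]

```text
time_s: 11.25
ee_pos: [0.5741, 0.1666, 0.1651]
eef_rot: [-3.14, 0.49, 1.559]
force: [0.5, 1.1, -3.4]
grip_width: 0.0231
grip_force: 50.0
```

```bash
python3 - <<'E'
from h import *
t=rep()
E
```

```text
11.25 tip [0.5732 0.1104 0.0597] in cradle [ 0.0074 -0.0003 -0.0609] F [-2.5936  0.4635 -2.5144] M [ 1.0731 -0.1254  0.0004] axis [-0.0013  0.001   0.9999] g 0.023090277480245974
```

Still free. I step 1 mm at a time until the collar touches.

Emit:
jog_arm:
  motion:
    - [0, 0, 0.001, 0, 0, 0, -1]
    - [0, 0, 0.001, 0, 0, 0, -1]
    - [0, 0, 0, 0, 0, 0, -1]

```text
time_s: 11.55
ee_pos: [0.574, 0.1656, 0.1632]
eef_rot: [-3.14, 0.49, 1.56]
force: [-0.0, 2.4, -3.5]
grip_width: 0.023
grip_force: 50.0
```

Emit:
jog_arm:
  motion:
    - [0, 0, 0.001, 0, 0, 0, -1]
    - [0, 0, 0, 0, 0, 0, -1]

```text
time_s: 11.75
ee_pos: [0.5741, 0.1656, 0.1632]
eef_rot: [-3.141, 0.489, 1.559]
force: [-1.8, 5.0, 2.5]
grip_width: 0.0231
grip_force: 50.0
```

Emit:
jog_arm:
  motion:
    - [0, 0, 0.001, 0, 0, 0, -1]
    - [0, 0, 0, 0, 0, 0, -1]

```text
time_s: 11.95
ee_pos: [0.5741, 0.1656, 0.1631]
eef_rot: [-3.141, 0.489, 1.559]
force: [-5.1, 8.7, 8.6]
grip_width: 0.0232
grip_force: 50.0
```

```bash
python3 - <<'E'
from h import *
t=rep()
E
```

```text
11.95 tip [0.5734 0.1094 0.0576] in cradle [ 0.0072 -0.0001 -0.0632] F [-3.6174 -5.2055 11.6812] M [ 0.9356  0.8288 -0.4813] axis [-0.0002 -0.0004  0.9999] g 0.023185676556742415
```

The collar is firmly seated: upward force has risen to 12 N with the tip at -63.2 mm, against -63 nominal. Now I release and retreat along the axis.

Emit:
jog_arm:
  motion:
    - [0, 0, 0, 0, 0, 0, 0.1]
    - [0, 0, 0, 0, 0, 0, 0.1]
    - [0, 0, 0, 0, 0, 0, 0.1]
    - [0, 0, 0, 0, 0, 0, 0.1]
    - [0, 0, 0, 0, 0, 0, 0.1]

```text
time_s: 12.45
ee_pos: [0.574, 0.1645, 0.1615]
eef_rot: [-3.14, 0.49, 1.559]
force: [-0.7, -0.3, -0.2]
grip_width: 0.0511
grip_force: 0.0
```

Emit:
jog_arm:
  motion:
    - [0, 0, -0.01, 0, 0, 0, 0.1]
    - [0, 0, -0.02, 0, 0, 0, 0.1]
    - [0, 0, -0.03, 0, 0, 0, 0.1]
    - [0, 0, -0.04, 0, 0, 0, 0.1]
    - [0, 0, -0.04, 0, 0, 0, 0.1]

```text
time_s: 12.95
ee_pos: [0.5747, 0.2314, 0.2871]
eef_rot: [-3.14, 0.49, 1.559]
force: [-0.1, -0.7, -0.8]
grip_width: 0.0516
grip_force: 0.0
```

Emit:
jog_arm:
  motion:
    - [0, 0, 0, 0, 0, 0, 0.1]
    - [0, 0, 0, 0, 0, 0, 0.1]
    - [0, 0, 0, 0, 0, 0, 0.1]

```text
time_s: 13.25
ee_pos: [0.5748, 0.2302, 0.284]
eef_rot: [-3.138, 0.491, 1.56]
force: [0.2, -0.5, -0.3]
grip_width: 0.0519
grip_force: 0.0
```

```bash
python3 - <<'E'
from h import *
t=rep();w=ctrl.camera('wrist');s=ctrl.camera('side')
f=lambda i:cv2.cvtColor(i,4)
o=np.zeros((480,800,3),np.uint8)
o[:,:400]=cv2.resize(f(w)[100:340,220:420],(400,480),interpolation=2)
o[:,400:]=cv2.resize(f(s)[85:205,285:385],(400,480),interpolation=2)
cv2.imwrite('pics/g.png',o)
E
```

```text
13.25 tip [0.5737 0.1739 0.1786] in cradle [ 0.0072 -0.0007  0.0739] F [ 0.2784  0.2395 -0.5087] M [ 0.172  -0.0515  0.0044] axis [-0.0023  0.0028  0.9999] g 0.0518865281780148
```

View pics/g.png

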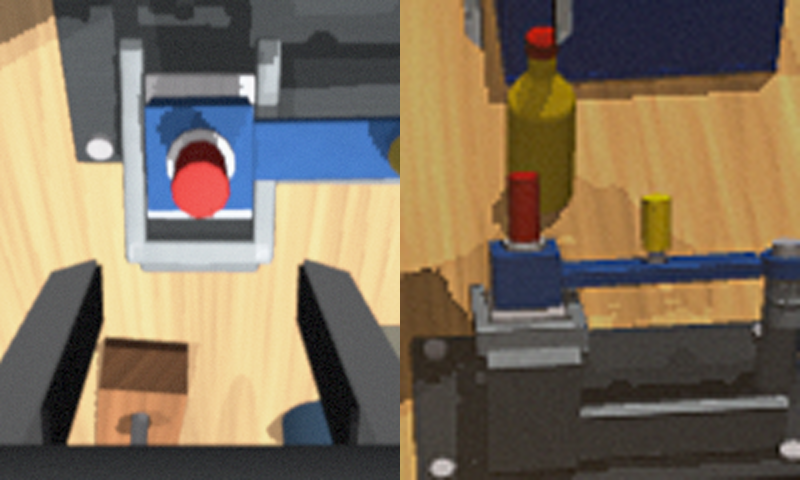

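The collar sits flush on the block at side crop (525,243), the pin stands along the hole axis, the gripper is clear and the bottle has not moved. Handing in.

```bash
python3 -c "
from station import ctrl
print(ctrl.hand_in())"
```

```text
the job is handed in; nothing more can be done
None
```

I pushed the red pin through the arm and the keeper until its collar sat fully home, let go, backed the gripper clear and handed the job in at about 13 s; hand-in returned no verdict.

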